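# Load a repaired control unit into the test jig and run its press test

## Robot

A 6-joint arm with a two-finger parallel gripper is mounted at the origin on the work surface. World frame = base frame: x ahead of the robot, y to its left, z up, the work surface at z = 0. Lengths are in m, angles in rad, forces in N, time in s.
With the tool pointing down it reaches from about 0.325 to 1 m from the base axis. Payload 5.1 kg.
Tool frame: the origin (TCP) lies at the very end of the fingers, on their centre line; the grasp point (between the pads) lies manip.pinch_z behind it (manip.pinch_z is the distance from the TCP to the grasp point, in m); z points along the fingers, y is the line along which they close (so a half turn about z gives the same grasp; the last joint's range is limited). The gripper opens to 85 mm and grips with 20 to 120 N. Pads are 22 mm wide; open, the fingers measure 114 mm over their backs; the gripper's body (76 mm by 85 mm) begins 54 mm behind the grasp point. The pads swing forward as they close: fully open they stand 13 mm farther back than shut.
Start: joints at [1.223, 0.124, 1.65, -0, 1.367, -0.083], TCP at [0.17, 0.627, 0.231] pointing down, gripper open.
Joint ranges: [-2.61, 2.61], [-1.02, 2.33], [0.03, 2.71], [-1.35, 4.49], [0.32, 2.68], [-2.91, 2.91]. Speed limits (rad/s): [2.57, 2.57, 3.14, 3.14, 3.14, 3.14].

## Interface

Orientations are given as a rotation vector (axis times angle).
In Python, from workcell import manip gives the robot as it stands. The module is installed in compiled form; this text tells all that it offers. Calls block until the motion is done:
- manip.move_to(position, orientation): joint-space move of the TCP to a pose.
- manip.move_straight(position, feed=0.15, rot=None, guard=None): straight line of the TCP; rot=None keeps the orientation; feed is the mean speed in m/s. With guard (N) it stops when the force on the tool has changed by that much, and returns True; else False.
- manip.move_j(angles): joint-space move.
- manip.gripper_to(opening, newtons=None): finger opening in m; newtons is the grip in N (None keeps the last); returns when the fingers have stopped.
- manip.hold(seconds).
- manip.solve_ik(position, orientation): joint angles nearest the present ones, or None.
- manip.sense(): the state.
- manip.camera(name): name is "scene" or "top"; returns the picture (384x512x3 uint8, blue, green, red); there is no depth.
- manip.calibration(name): a dict with "intrinsics" (3x3 intrinsics, pixels), "R" (3x3) and "t" (3): a world point X has camera coordinates R X + t. Camera axes: x right, y down, z forward; pixel columns grow to the right and rows downward; lengths in m; the calibration is good to about 2 mm. A picture is of the moment at which its call begins. calibration takes no time and is no camera call.
A pose or a line that the arm cannot do raises manip.Unreachable and nothing moves.
- manip.sign_off(): hands the job in; it is judged then, once.
The state is a dict: "clock": time; "q": joint angles; "joint_vel": joint speeds; "tau": joint torques, N m; "position": TCP position; "orientation": TCP orientation; "wrist_force": force on the tool from outside, world axes, zero at the start; "wrist_torque": the same for the moment, N m; "width": finger opening in m; "finger_force": force on a finger pad.
Only numpy, scipy, OpenCV 4.12 (cv2) and the standard library are available. Lean on these libraries where they do the work, as an engineer would, in place of code of your own. Each camera call takes 0.05 s, during which the arm holds its last target. There are 200 camera calls.

## Task

Take the repaired aluminium control unit out of its blue cradle and slide it, nose (brass contacts) first and lid up, under the roof of the grey test jig until it is fully home against the stop inside. Then press the jig's sprung red plunger all the way down, keep it down for a good second and let it come right up again. Leave the unit lying home in the jig, and leave the spray can, the jar and the screwdriver where they are.

Things in the scene. Friction and masses are not known exactly. Their poses are not given: they have to be found in the camera images.
- unit: Control unit: flat box 130 mm long (x), 60 wide (y), 30 high (z), about 0.35 kg, sides flat all along. Origin: centre of its underside; +x to the nose, +z up through the lid. Nose end: aluminium, four brass strips on top, last 10 mm only 54 mm wide. Tail end (-x): black plastic block 30 mm long, 60 wide, green end face. Starts lid up in the cradle.
- unit_nose (a point): Lower middle edge of the unit's nose end, 65 mm along +x from the unit's origin; axes as the unit's.
- cradle: Blue fixed cradle, 160 x 90 mm, origin at the centre of its underside, x as the unit's in it. Floor 6 mm thick; walls reach 38 mm above the bench (2 mm above the unit's top), 3 to 5 mm clear of the unit. The middle 65 mm of both long walls is missing: only there can the unit be gripped across its 60 mm width (fingertips above the floor) and lifted straight out.
- jig: Grey fixed test jig. Origin at bench height under the middle of the roof's front edge (yellow strip); +x is the way in, z up. Black base plate 6 mm thick, 130 mm wide, x = -165 to 100 mm, bare before the roof: room to set the unit down. Roof over x = 0 to 100 mm, 130 mm wide, underside 48 mm and top 58 mm above the bench.
- jig_mouth (a point): Middle of the jig's mouth on the base plate (6 mm above the bench), at the roof's front edge; axes as the jig's. Inside, guide rails (tops 26 mm above the bench) leave a 66 mm wide channel from 25 mm in, flared to about 80 mm at the mouth. Side walls stand 53 mm from the middle.
- jig_stop (a point): Foot of the stop's face, 80 mm along +x from the jig's origin, 6 mm above the bench; axes as the jig's. When home, unit_nose is here and the unit's tail sticks out 50 mm before the roof: fingers round its middle would meet the roof first, so put the unit down before the roof and take it again by the tail.
- plunger_top (a point): Centre of the top of the red mushroom plunger (head 40 mm across, nearly flat) on the jig's roof, 55 mm along the jig's +x from its origin and 105 mm above the bench when up. It moves with the plunger.
- plunger (a joint): Stroke of the plunger in m: 0 up, grows as pushed straight down, 0.018 at the bottom end stop. Spring: about 3 N to start it, 8.5 N at the bottom; it comes back up by itself.
- spray: Bystander: yellow spray can, 52 mm across, 150 mm tall, standing loose; origin at the centre of its underside.
- jar: Bystander: jar with green lid, 56 mm across, 60 mm tall, standing loose; origin at the centre of its underside.
- driver: Bystander: screwdriver with orange handle, about 200 mm long, lying loose along its x.

How it is judged:
On the way, in this order (a step that is already met when the one before it is completed fails the run):
1. the unit is slid fully home in the jig, nose against the stop (x of unit_nose in the frame of jig_stop between -0.004 and 0.004 m and y of unit_nose in the frame of jig_stop between -0.006 and 0.006 m and z of unit_nose in the frame of jig_stop between -0.004 and 0.005 m and angle between the x axis of unit and the x axis of jig, either way round below 0.12 rad and angle between unit's own z axis and vertical below 0.08 rad), for 0.2 s.
2. with the unit home, the plunger is pressed all the way down (at least 16 of 18 mm) and kept there (all of step 1 and value of joint plunger above 0.016 m), for 0.7 s.
At the end, for the whole second after the job is handed in: The unit lies still and flat on the jig's base plate, nose first, its nose within 4 mm of the stop and 6 mm of the channel's middle, in line with the jig within 0.12 rad; the plunger is up again (under 3 mm); the robot has let go (all of step 1 and value of joint plunger below 0.003 m and linear speed of unit below 0.02 m/s); the robot touches nothing.
It fails at once if the spray can, the jar or the screwdriver is moved by more than 30 mm or the can or jar is tipped over (distance of any of spray, jar, driver from where it was at the start of the episode above 0.03 m or angle between any of spray, jar's own z axis and vertical above 0.5 rad).
It also fails if it takes over 64 s, if anything falls off the work surface, if the arm or the gripper's body presses on something with over 40 N, if the wrist force passes 120 N, or if a joint passes its speed limit or range.

## Working session

There is one attempt and no reset: what is moved stays moved. The work goes in short steps, each a Python script; the robot and the scene stay as the last script left them, time stands still between calls to the robot, and variables do not carry over. Pictures are saved under pics/ and viewed, at most 10 in all, crops included, and the job is handed in when it is done.

```bash
mkdir -p pics; python3 - <<'E'
from workcell import manip
import cv2,numpy as np
for n in("scene","top"):
    im=manip.camera(n); cv2.imwrite(f"pics/{n}0.png",im)
    c=manip.calibration(n); print(n,c["intrinsics"][0][0],-np.array(c["R"]).T@c["t"]); print(np.round(c["R"],3))
print(manip.pinch_z, manip.sense())
E
```

```text
scene 448.9885907468642 [1.26995887 1.00513293 0.94215743]
[[-0.849  0.528  0.002]
 [ 0.312  0.504 -0.805]
 [-0.426 -0.683 -0.593]]
top 393.62799896652456 [ 0.41960826 -0.01021826  1.28388533]
[[-0.028 -0.999 -0.03 ]
 [-0.982  0.034 -0.188]
 [ 0.188  0.024 -0.982]]
0.0187 {'clock': 0.1, 'q': array([ 1.22343522e+00,  1.24454038e-01,  1.65155726e+00,  3.65782176e-06,
        1.36749214e+00, -8.25867638e-02]), 'joint_vel': array([ 0.00093264, -0.00105854, -0.00376305,  0.00144434, -0.00093508,
       -0.00060142]), 'tau': array([ 6.48828991e-04, -4.24921167e+01, -3.66657650e+01,  1.76884760e-05,
        3.74882584e-03,  1.03357297e-05]), 'position': array([0.16992778, 0.6268173 , 0.23015506]), 'orientation': array([-4.14639454e-01, -3.11369347e+00,  2.93077266e-03]), 'wrist_force': array([-0.64273558,  0.68661092,  1.15915584]), 'wrist_torque': array([ 0.03692786, -0.01736772,  0.04462673]), 'finger_force': 0.0, 'width': 0.08531113450965953}
```

View pics/scene0.png

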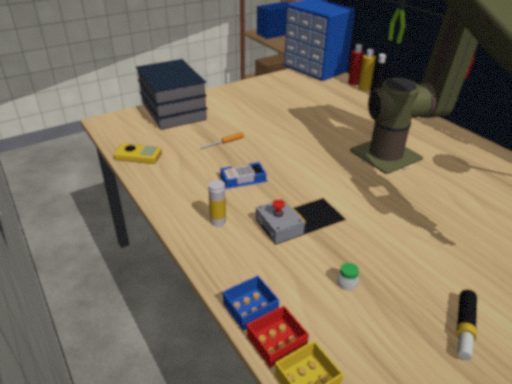

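View pics/top0.png

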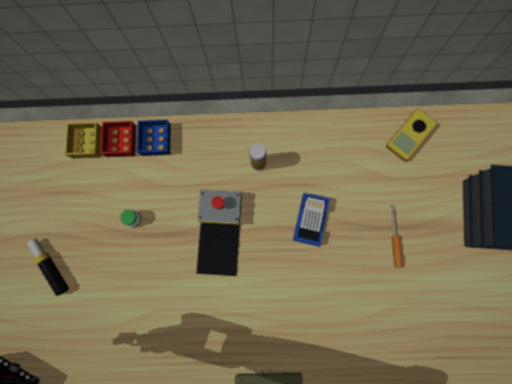

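The top picture shows the cradle with the unit at about (311,219), brass end up and black tail at (309,236). The jig roof is at (220,206), its bare plate at (218,248) and the plunger at (218,203). The can is at (258,157), the jar at (130,217) and the driver at (397,240). Next I'll measure them.

```bash
cat > h.py <<'E'
from workcell import manip
import cv2,numpy as np
def ray(n,uv):
    c=manip.calibration(n); R=np.array(c["R"]);K=np.array(c["intrinsics"])
    d=R.T@np.linalg.solve(K,np.array([uv[0],uv[1],1.])); return -R.T@np.array(c["t"]),d/np.linalg.norm(d)
def onz(n,uv,z):
    o,d=ray(n,uv); return o+d*(z-o[2])/d[2]
def two(a,b):
    o1,d1=ray("scene",a);o2,d2=ray("top",b)
    s=np.linalg.lstsq(np.c_[d1,-d2],o2-o1,rcond=None)[0]; p,q=o1+s[0]*d1,o2+s[1]*d2
    return (p+q)/2,np.linalg.norm(p-q)
def big(m,roi):
    z=np.zeros_like(m);x0,y0,x1,y1=roi;z[y0:y1,x0:x1]=m[y0:y1,x0:x1]
    return max(cv2.findContours(z,cv2.RETR_EXTERNAL,cv2.CHAIN_APPROX_NONE)[0],key=cv2.contourArea)
def cen(c):
    m=cv2.moments(c);return np.array([m["m10"],m["m01"]])/m["m00"]
def hsv(im,lo,hi): return cv2.inRange(cv2.cvtColor(im,cv2.COLOR_BGR2HSV),lo,hi)
def rect(c,z,n="top"):  # min-area rectangle of contour cast onto plane z: centre, sizes, corners
    P=np.array([onz(n,p[0],z)[:2] for p in c],np.float32)
    r=cv2.minAreaRect(P*1000); return r,np.round(cv2.boxPoints(r))
E
python3 - <<'E'
from h import *
t=cv2.imread("pics/top0.png");s=cv2.imread("pics/scene0.png")
blue=((100,120,60),(125,255,255));red=((0,150,80),(6,255,255))
b=big(hsv(t,*blue),(280,180,345,260));print("cradle",rect(b,.038))
dark=big(cv2.inRange(t,(0,0,0),(45,45,45)),(185,205,255,290));print("plate",rect(dark,.006),cv2.boundingRect(dark))
tail=big(cv2.inRange(t,(0,0,0),(60,60,60)),(295,222,326,244));print("tail",rect(tail,.036),cv2.contourArea(tail))
rt=big(hsv(t,*red),(200,180,250,225));rs=big(hsv(s,*red),(255,190,300,225))
print("plunger",cv2.contourArea(rt),onz("top",cen(rt),.105),two(cen(rs),cen(rt)))
cv2.imwrite("pics/crop0.png",cv2.resize(t[140:285,180:345],None,fx=4.1,fy=4.1,interpolation=cv2.INTER_CUBIC))
E
```

```text
cradle (((568.7786254882812, -155.59523010253906), (84.73684692382812, 154.5074005126953), 74.84000396728516), array([[ 483., -176.],
       [ 632., -217.],
       [ 654., -135.],
       [ 505.,  -94.]], dtype=float32))
plate (((486.6820983886719, 145.5333709716797), (124.26619720458984, 160.40478515625), 85.00234985351562), array([[401.,  91.],
       [561.,  77.],
       [572., 200.],
       [412., 214.]], dtype=float32)) (197, 223, 42, 52)
tail (((520.7421875, -143.97315979003906), (62.65538024902344, 28.90626335144043), 75.09467315673828), array([[ 499., -171.],
       [ 527., -178.],
       [ 543., -117.],
       [ 515., -110.]], dtype=float32)) 157.0
plunger 97.0 [0.62061395 0.13354709 0.105     ] (array([0.62087206, 0.13589996, 0.09509413]), np.float64(0.003659344199737594))
```

View pics/crop0.png

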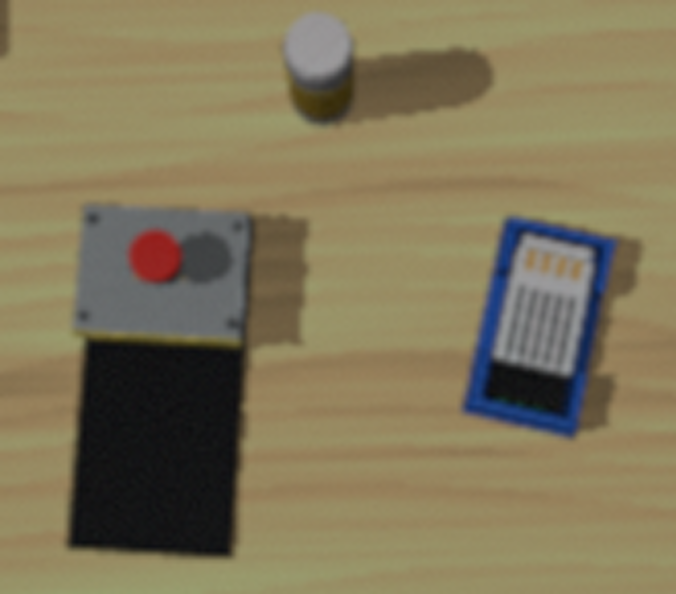

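The crop shows the roof's yellow front edge at the lower side of the jig, and the unit lid up with its nose towards +x. The sizes agree with those given, allowing for about one pixel of shrinkage. Next I'll refine the jig from its roof, check the can, and grasp.

```bash
cat >> h.py <<'E'
from scipy.spatial.transform import Rotation as Ro
def down(yaw):
    y=np.array([-np.sin(yaw),np.cos(yaw),0]);z=np.array([0,0,-1.])
    return Ro.from_matrix(np.c_[np.cross(y,z),y,z]).as_rotvec()
U=np.array([.569,-.1562]);UY=np.radians(-15.1)
E
python3 - <<'E'
from h import *
t=cv2.imread("pics/top0.png")
g=big(hsv(t,(0,0,95),(180,45,150))|hsv(t,(0,150,80),(6,255,255)),(190,180,248,228))
g=cv2.convexHull(g);print("roof",cv2.boundingRect(g),rect(g,.058))
print("can",onz("top",(258,150),.15))
manip.move_to([*U,.25],down(UY)); s=manip.sense();print(s["clock"],s["q"])
manip.move_straight([*U,.06],.2); manip.move_straight([*U,.012],.08,guard=8)
manip.gripper_to(.045,40);s=manip.sense();print(s["clock"],s["position"],s["width"],s["finger_force"],s["wrist_force"])
E
```

```text
roof (198, 190, 42, 33) (((618.0165405273438, 136.30227661132812), (127.7218246459961, 97.83876037597656), 84.89679718017578), array([[564.,  77.],
       [661.,  68.],
       [672., 196.],
       [575., 204.]], dtype=float32))
can [0.76743033 0.0048923  0.15      ]
3.1833 [-3.57726081e-01 -1.84207919e-02  1.76688515e+00  1.29056310e-04
  1.39322724e+00 -1.66609089e+00]
5.3917 [ 0.56980379 -0.1564285   0.01300591] 0.059067123134468345 45.824037194252014 [ 1.02857387 -0.23696668  2.73533896]
```

Gripped at 59 mm as expected. Lift, carry, set down before the roof and look.

```bash
cat >> h.py <<'E'
J=np.array([.5675,.1393]);JY=np.radians(-5.05)
def jp(x,y=0): # jig frame -> world xy
    c,s=np.cos(JY),np.sin(JY); return J+[c*x-s*y,s*x+c*y]
E
python3 - <<'E'
from h import *
p=manip.sense()["position"]
manip.move_straight([p[0],p[1],.16],.12)
P=jp(-82)
manip.move_to([*P,.16],down(JY));print(manip.sense()["width"])
manip.move_straight([*P,.03],.15); print(manip.move_straight([*P,.012],.04,guard=6),manip.sense()["position"])
manip.gripper_to(.085); p=manip.sense()["position"]
manip.move_straight([p[0],p[1],.1],.2)
B=jp(-300,0); manip.move_straight([*jp(-82,-250),.2],.3)
s=manip.sense();print(s["clock"])
t=manip.camera("top");cv2.imwrite("pics/top1.png",t)
cv2.imwrite("pics/crop1.png",cv2.resize(t[140:285,180:345],None,fx=4.1,fy=4.1,interpolation=cv2.INTER_CUBIC))
E
```

```text
Traceback (most recent call last):
workcell.Unreachable: the arm cannot take that pose within its joint ranges
```

```bash
python3 - <<'E'
from h import *
s=manip.sense();print(s["position"],s["q"],s["width"],jp(-82))
for x in(-82,-38,20):
  for z in(.03,.1,.16,.2,.25):
    P=jp(x); print(x,z,[manip.solve_ik([*P,z],down(JY+a)) is not None for a in(0,.2,np.pi)])
print(manip.solve_ik([*jp(-82),.16],down(JY)))
E
```

```text
[ 0.56912205 -0.15616927  0.15870575] [-3.58778733e-01  5.06658615e-02  1.85372050e+00  4.21697395e-05
  1.23941986e+00 -1.66597199e+00] 0.059082722754969806 [-81.11419741   7.35735437]
-82 0.03 [False, False, False]
-82 0.1 [False, False, False]
-82 0.16 [False, False, False]
-82 0.2 [False, False, False]
-82 0.25 [False, False, False]
-38 0.03 [False, False, False]
-38 0.1 [False, False, False]
-38 0.16 [False, False, False]
-38 0.2 [False, False, False]
-38 0.25 [False, False, False]
20 0.03 [False, False, False]
20 0.1 [False, False, False]
20 0.16 [False, False, False]
20 0.2 [False, False, False]
20 0.25 [False, False, False]
None
```

My mistake: I passed mm to `jp`. Making it take mm and convert.

```bash
sed -i 's/return J+\[c\*x-s\*y,s\*x+c\*y\]/return J+np.array([c*x-s*y,s*x+c*y])\/1000/; s/# jig frame -> world xy/# jig frame (mm) -> world xy (m)/' h.py
python3 - <<'E'
from h import *
P=jp(-82);print(P)
manip.move_to([*P,.16],down(JY));print(manip.sense()["width"])
manip.move_straight([*P,.03],.15); print(manip.move_straight([*P,.012],.04,guard=6),manip.sense()["position"])
manip.gripper_to(.085); p=manip.sense()["position"]
manip.move_straight([p[0],p[1],.1],.2)
manip.move_straight([*jp(-82,-250),.2],.3)
s=manip.sense();print(s["clock"])
t=manip.camera("top");cv2.imwrite("pics/top1.png",t)
cv2.imwrite("pics/crop1.png",cv2.resize(t[140:285,180:345],None,fx=4.1,fy=4.1,interpolation=cv2.INTER_CUBIC))
E
```

```text
[0.4858183  0.14651805]
0.059187348108645704
True [0.48582527 0.14648699 0.01293561]
11.4667
```

View pics/crop1.png

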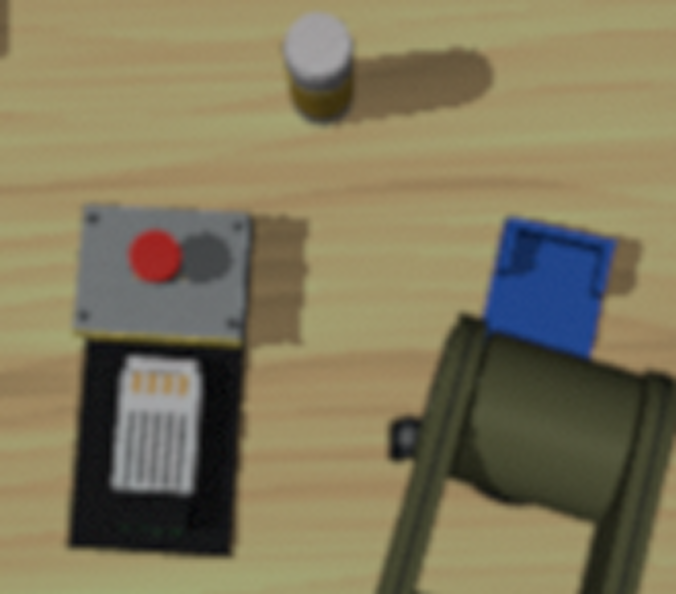

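The crop shows the unit lying on the plate before the roof, nose at about (160,362) and lined up. I'll check its lateral offset from the plate's edges, then take it by the tail and push it in.

```bash
python3 - <<'E'
from h import *
t=cv2.imread("pics/top1.png")
def J_(p): 
    c,s=np.cos(JY),np.sin(JY);d=np.asarray(p)[:2]*1-J; return np.round(1000*np.array([c*d[0]+s*d[1],-s*d[0]+c*d[1]]),1)
lid=big(cv2.inRange(t,(90,90,90),(255,255,255))|hsv(t,(5,60,80),(30,255,255)),(200,225,235,265))
print("lid",cv2.boundingRect(lid));r,_=rect(lid,.036);print(r,J_(np.array(r[0])/1000))
g=t.max(2).astype(float)
for v in (234,240,246,252,258,264,268):
    row=g[v,185:250]; e=np.where(row<80)[0]
    def sub(i,j): return 185+i+(80-row[i])/(row[j]-row[i])*(j-i)
    L=sub(e[0],e[0]-1);R=sub(e[-1],e[-1]+1)
    a,b=J_(onz("top",(L,v),.006)),J_(onz("top",(R,v),.006)); print(v,a,b,(a+b)/2)
E
```

```text
lid (207, 227, 22, 33)
((501.5809326171875, 142.304931640625), (62.1147346496582, 101.5838851928711), 84.83625793457031) [-65.9  -2.8]
234 [-38.6  63.3] [-31.3 -64.8] [-34.95  -0.75]
240 [-58.1  63.8] [-50.7 -64.8] [-54.4  -0.5]
246 [-77.5  62.9] [-70.  -64.7] [-73.75  -0.9 ]
252 [-96.7  63.4] [-89.2 -65.3] [-92.95  -0.95]
258 [-115.9   62.9] [-108.4  -64.2] [-112.15   -0.65]
264 [-134.9   63.5] [-127.3  -64.5] [-131.1   -0.5]
268 [-147.5   63.1] [-139.9  -65.3] [-143.7   -1.1]
```

Plate centre is at -0.75 mm and the lid at -2.8 mm in my jig frame, although the gripper put the unit at 0. So the camera has a lateral bias, and the channel middle should be at about +1.5 mm in robot terms. I'll enter there.

```bash
cat >> h.py <<'E'
def jx(p):
    c,s=np.cos(JY),np.sin(JY);d=np.asarray(p)[:2]-J; return np.round(1000*np.array([c*d[0]+s*d[1],-s*d[0]+c*d[1]]),1)
def st(m=""):
    s=manip.sense();f=s["wrist_force"];print(m,round(s["clock"],2),jx(s["position"]),round(s["position"][2],4),"w",round(s["width"],4),"F",np.round(f,1))
E
python3 - <<'E'
from h import *
manip.move_straight([*jp(-135),.12],.3)
manip.move_straight([*jp(-135),.013],.15,guard=8); manip.gripper_to(.045,40); st("grip")
manip.move_straight([*jp(-110,1.5),.0135],.08); st()
print(manip.move_straight([*jp(-60,1.5),.0135],.05,guard=10)); st()
print(manip.move_straight([*jp(-28,1.5),.0135],.03,guard=10)); st()
E
```

```text
grip 13.78 [-133.9    0.4] 0.0144 w 0.0589 F [-0.5 -1.4  6.9]
 14.25 [-108.5    1.9] 0.0144 w 0.0589 F [2.4 0.3 3.1]
True
 14.51 [-108.7    1.8] 0.0144 w 0.0592 F [-1.1  0.6  3.6]
True
 16.42 [-43.3   1.8] 0.0145 w 0.059 F [ 1.1 -0.5  0.3]
```

```bash
python3 - <<'E'
from h import *
for k in range(3):
    print(manip.move_straight([*jp(-28,1.5),.0135],.02,guard=15)); st()
t=manip.camera("top");cv2.imwrite("pics/top2.png",t)
E
```

```text
True
 16.89 [-38.4   1.8] 0.0144 w 0.0591 F [-2.2 -0.5  4.3]
True
 17.16 [-38.5   1.8] 0.0144 w 0.0589 F [-1.7 -0.4  4.5]
True
 17.43 [-38.5   1.8] 0.0143 w 0.0593 F [-1.9  0.4  4.8]
```

It stops repeatably at -38.5 mm, where home was expected. Now release, nudge from behind with closed fingers as confirmation, and look.

```bash
python3 - <<'E'
from h import *
manip.gripper_to(.085); p=manip.sense()["position"]
manip.move_straight([p[0],p[1],.1],.2); 
manip.move_straight([*jp(-90,1.5),.1],.2); manip.gripper_to(.0)
manip.move_straight([*jp(-90,1.5),.02],.2); st()
for k in range(3): print(manip.move_straight([*jp(-50,1.5),.02],.03,guard=10)); st()
manip.move_straight([*jp(-90,1.5),.02],.2);manip.move_straight([*jp(-90,1.5),.16],.3)
manip.move_straight([*jp(-82,-250),.2],.3);st()
t=manip.camera("top");s=manip.camera("scene")
a=cv2.resize(t[180:285,185:255],None,fx=5,fy=5,interpolation=cv2.INTER_CUBIC);b=cv2.resize(s[185:255,240:350],None,fx=4,fy=4,interpolation=cv2.INTER_CUBIC)
o=np.zeros((525,790,3),np.uint8);o[:a.shape[0],:350]=a;o[:280,350:]=b;cv2.imwrite("pics/c3.png",o);cv2.imwrite("pics/top3.png",t)
tail=big(hsv(t,(40,60,30),(85,255,255)),(195,235,245,262)) if hsv(t,(40,60,30),(85,255,255))[235:262,195:245].any() else None
if tail is not None: print("green",cv2.boundingRect(tail),jx(onz("top",cen(tail),.02)))
E
```

```text
20.17 [-89.8   1.6] 0.0202 w -0.0001 F [ 0.7 -0.4 -0.5]
True
 21.05 [-64.5   1.3] 0.0193 w -0.0004 F [ 0.7 -0.8  0.4]
True
 21.31 [-64.6   1. ] 0.0183 w 0.0001 F [-0.6 -0.5 -0. ]
True
 21.57 [-64.7   0.8] 0.0175 w 0.0001 F [-0.2  0.2 -0.1]
 23.46 [ -82.6 -249.2] 0.1987 w -0.0001 F [-1.   0.  -0.3]
green (212, 237, 12, 3) [-50.5   1.9]
```

View pics/c3.png

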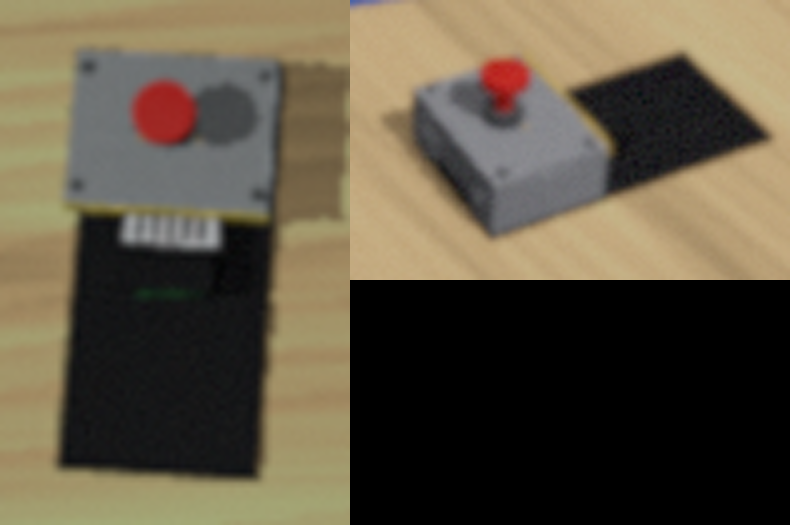

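The picture shows the tail's green face at about (160,293), i.e. 50.5 mm before the roof, so the unit is home, and the plunger is up. Now press it.

```bash
python3 - <<'E'
from h import *
P=jp(54,1)
manip.move_straight([*jp(-82,-250),.22],.2); manip.move_straight([*P,.18],.3); manip.move_straight([*P,.112],.15);st("over")
print(manip.move_straight([*P,.092],.05,guard=25));st()
print(manip.move_straight([*P,.080],.03,guard=15));st("bottom")
p=manip.sense()["position"]; manip.move_straight([*P,p[2]-.001],.02); st()
manip.hold(1.3);st("held")
cv2.imwrite("pics/s4.png",cv2.resize(manip.camera("scene")[150:260,220:350],None,fx=4,fy=4))
E
```

```text
over 25.52 [54.3  0.6] 0.1127 w 0.0001 F [ 0.1 -1.1  0.2]
False
 26.07 [55.6  1.3] 0.0935 w 0.0004 F [ 2.8 -0.7  5.3]
True
bottom 26.42 [55.9  1.4] 0.0871 w 0.0001 F [-2.1 -0.9  7.8]
 26.68 [55.6  1.3] 0.0882 w -0.0002 F [ 1.3 -0.6  7.6]
held 27.98 [55.5  1.3] 0.0881 w -0.0001 F [ 1.8 -0.8  6.5]
```

View pics/s4.png

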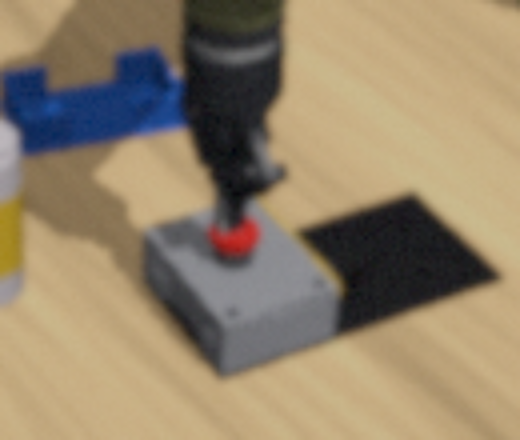

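The plunger head is down, but 0.088 m with about 7 N is only just enough. I'll press on until the force is clearly above the spring's 8.5 N.

```bash
python3 - <<'E'
from h import *
P=jp(54,1)
for z in (.0855,.084,.0825,.081):
    manip.move_straight([*P,z],.02); st(z)
    if manip.sense()["wrist_force"][2]>17: break
manip.hold(1.3);st("held")
manip.move_straight([*P,.13],.08);manip.move_straight([*P,.2],.25)
manip.move_straight([*jp(-82,-250),.22],.3);st()
t=manip.camera("top");s=manip.camera("scene")
red=((0,150,80),(6,255,255));g=hsv(t,(40,60,30),(85,255,255))
a,b=(cen(big(hsv(t,*red),(200,180,250,225))),cen(big(hsv(s,*red),(255,190,300,225))))
print("plunger",two(b,a)); c=big(g,(195,230,245,262));print("green",cv2.boundingRect(c),jx(onz("top",cen(c),.02)))
x=cv2.resize(t[130:285,120:420],None,fx=2.6,fy=2.6);cv2.imwrite("pics/t5.png",x)
E
```

```text
0.0855 28.27 [55.5  1.3] 0.0875 w -0.0002 F [1.3 0.2 6.9]
0.084 28.52 [55.6  1.4] 0.0866 w 0.0002 F [-0.1  0.7 10.3]
0.0825 28.77 [55.7  1.4] 0.0865 w 0.0001 F [-2.1 -0.5 15.6]
0.081 29.02 [55.8  1.4] 0.0864 w -0.0002 F [-6.  -1.7 23. ]
held 30.32 [55.8  1.4] 0.0864 w 0.0002 F [-5.6 -1.8 21.6]
 32.62 [ -82.1 -249.4] 0.2193 w -0.0 F [-0.4  0.5 -0.5]
plunger (array([0.62096247, 0.13585482, 0.09498756]), np.float64(0.003474175803294377))
green (212, 238, 11, 2) [-50.8   2.4]
```

View pics/t5.png

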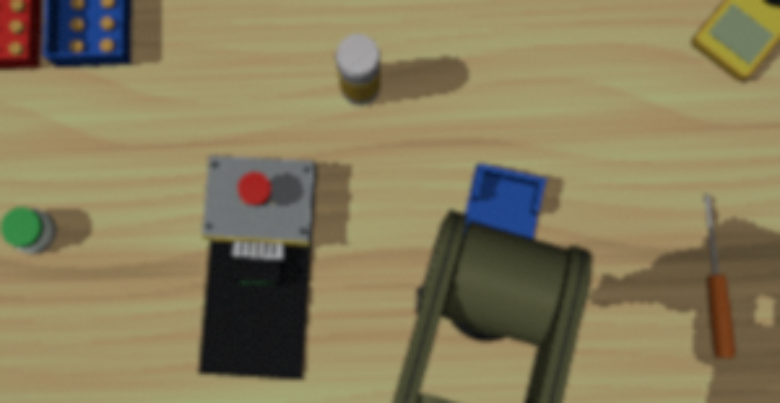

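The end stop was reached at 22 N and held for 1.3 s. The plunger is back at its starting position, the tail's green face at (252,282) is still at home, and the can, jar and driver have not moved. Handing in.

```bash
python3 -c "
from workcell import manip
print(manip.sign_off())"
```

```text
the job is handed in; nothing more can be done
None
```

Job handed in (the hand-in returned no verdict): the unit is home against the stop in the jig, the plunger was held at its end stop for 1.3 s and came back up, and the spray can, jar and screwdriver look unmoved in the last picture.

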